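# Vent-cap a bottle on the capping slide

### The arm

A 7-joint arm with a two-finger parallel gripper is mounted at the origin on a cart in front of the work surface, level with it; the furniture and walls round the work are solid. World frame = base frame: x ahead of the robot, y to its left, z up, the work surface at z = 0. Lengths are in m, angles in rad, forces in N, time in s.
With the tool pointing down it reaches from about 0.425 to 0.875 m from the base axis. Payload 4.7 kg.
Tool frame: the origin (TCP) lies between the finger pads, 19 mm behind the fingertips; this is the grasp point; z points along the fingers, y is the line along which they close (so a half turn about z gives the same grasp; the last joint's range is limited). The gripper opens to 87 mm and grips with 3 to 60 N. Pads are 19 mm wide; open, the fingers measure 117 mm over their backs; the gripper's body (75 mm by 190 mm) begins 51 mm behind the grasp point.
Start: joints at [1.197, 0.321, -0.07, 1.45, 0.023, 1.371, -0.057], TCP at [0.246, -0.602, 0.241] pointing down, gripper open.
Joint ranges: [-2.86, 2.86], [-0.3, 2.09], [-1.38, 1.24], [0.06, 2.45], [-1.56, 4.7], [0.09, 2.05], [-2.69, 2.69]. Speed limits (rad/s): [2.57, 2.57, 3.14, 3.14, 3.14, 3.14, 3.14].

### API

Orientations are given as a rotation vector (axis times angle).
In Python, from bench import ctrl gives the robot as it stands.
- The arm moves only by the tool step_arm, never from a script. Its argument "targets" is a list of rows, each a list of 7 numbers: the shift along the world's x, y, z in cm, then the turn, a rotation vector about the world's x, y, z in degrees, then the opening, from 0 (shut) to 1 (fully open). A call has exactly 5 rows; each row shifts and turns the commanded pose from where the row before left it; what a row does not reach is not made up. A row lasts 1/12 s, in which the tool goes at most 41.7 mm and 7.16 degrees, less where a joint would pass 70% of its speed; a pose out of reach is approached as far as the arm can. A call with a gripper value outside its range is refused whole. The fingers move at their own pace and stop on an object; "force" is the grip in N (left out, the last holds). Time passes only in rows, so rows that do not move let the fingers close, or fill a call up. It gives the time, the measured TCP pose, the force, the opening and the grip force at its end, in the units of the state.
- ctrl.get_state(): the state, without advancing time (a new reading comes with each control period).
- ctrl.get_image(name): name is "scene" or "top" or "wrist"; returns (picture, depth): 480x640x3 uint8, red, green, blue; 480x640 float32, m along the optical axis (not along the pixel's ray), 0 where there is no reading.
- ctrl.camera_params(name): a dict with "intrinsics" (3x3 intrinsics, pixels), "rvec" (rotation vector, rad) and "tvec" (3), from world to camera coordinates, as OpenCV has them; the wrist camera has in their place "hand_eye" (4x4, takes a point from camera to tool coordinates, whose origin is the TCP and whose axes are the flange's). Camera axes: x right, y down, z forward; pixel columns grow to the right and rows downward; lengths in m; the calibration is good to about 2 mm. A picture is of the moment at which its call begins: read the wrist's pose just before it. camera_params takes no time and is no camera call.
- ctrl.close_job(): hands the job in; it is judged then, once.
The state is a dict: "time": time; "joint_positions": joint angles; "qd": joint speeds; "joint_torque": joint torques, N m; "position": TCP position; "tool_rot": TCP orientation; "ft_force": force on the tool from outside, world axes, zero at the start; "torque": the same for the moment, N m; "grip_width": opening from 0.0 (shut) to 1.0 (fully open); "grip_force": force on a finger pad.
Only numpy, scipy, OpenCV 4.12 (cv2) and the standard library are available. Lean on these libraries where they do the work, as an engineer would, in place of code of your own. Each camera call takes 0.05 s, during which the arm holds its last target. There are 200 camera calls.

### The job

Push the carrier that holds the glass bottle along its slide until it clicks into the next station, the capping station by the end stop. Then screw the bottle's black cap on clockwise until it bottoms out and back it off a quarter turn so that the bottle can vent in the autoclave, leaving the other things on the bench where they stand. Finish with the cap still gripped in the fingers at that setting: do not let go.

Things in the scene. Friction and masses are not known exactly. Their poses are not given: they have to be found in the camera images.
- slide: Fixed capping slide: aluminium base plate 136 x 300 x 8 mm with a steel rail. Origin: centre of its underside. y runs along the rail from the loading station (-70 mm) to the capping station (+70 mm) and the end stop block (130 to 144 mm, 38 mm high); x away from the robot at yaw 0. Along the front (x -50 to -62 mm) a dark index bar, 32 mm high, with a pair of detent pins at each station.
- carrier (a joint): Travel of the carrier along slide +y, in m: 0 in the loading detent, 0.140 in the capping detent, end stop at 0.146. About 1 N of friction plus some damping; about 6 N pushes it out of or into a detent. Let go, it rests within 2 mm of a detent's middle, and is drawn back there from up to 5.5 mm off; the crest is 8 mm off.
- tab_top (a point): Middle of the top edge of the carrier's upright aluminium push tab: 50 mm wide (slide x), 10 mm thick (slide y), top 98 mm above the bench, free down to 34 mm. It stands at the carrier's trailing end, 60 mm from the bottle's axis towards slide -y; its rear face, 5 mm behind this point, is free to be pushed towards slide +y. Axes as the slide's.
- cap_mid (a point): Centre of the bottle's black round ribbed screw cap, 40 mm in diameter, 26 mm tall; 106 mm above the bench when bottomed out (lower rim 93 mm), lifted 4 mm a turn by its thread. The glass bottle below (55 mm in diameter, shoulder 83 to 93 mm above the bench) is held in a square grey nest on the carrier and does not turn. A raised grey rib on the cap's top points along this point's -x.
- cap (a joint): Angle in rad by which the cap is unscrewed from bottomed out: 0 bottomed out on a hard stop, 1.571 a quarter turn backed off. Grows anticlockwise seen from above. It turns with about 0.08 N m of thread friction and stays where it is left.
- capping_station (a point): Point on the rail top (22 mm above the bench) under the bottle's axis when the carrier sits in the capping detent; fixed to the slide, same axes.
- vial: Bystander: small specimen vial, 25 mm in diameter, 46 mm tall, origin at the middle of its underside.
- bottle_small: Bystander: small closed screw-cap reagent bottle, 42 mm in diameter, 68 mm tall, origin at the middle of its underside; it stands free on the bench.
- petri_dish: Bystander: petri dish, 88 mm in diameter, 15 mm tall, origin at the middle of its underside.
- marker_black: Bystander: marker pen lying on the bench, 140 x 14 x 15 mm, origin at the middle of its underside, length along its x.

How it is judged:
On the way, in this order (a step that is already met when the one before it is completed fails the run):
1. the carrier sits in the capping detent, its joint within 134.5 to 146.5 mm, from which the plunger draws it home (value of joint carrier between 0.1345 and 0.1465 m), for 0.3 s.
2. the cap is screwed on until it bottoms out (within 0.09 rad of the stop), the carrier still in the capping detent (all of step 1 and value of joint cap below 0.09 rad), for 0.1 s.
At the end, for the whole second after the job is handed in: The cap stands a quarter turn (1.571 rad, within 0.35 rad) back from bottomed out, still; the carrier sits in the capping detent (134.5 to 146.5 mm); the fingers hold the cap with more than 3 N, the TCP within 15 mm of its axis and 30 mm of its centre (all of step 1 and value of joint cap between 1.221 and 1.921 rad and velocity of joint cap between -0.05 and 0.05 rad/s and contact force between the fingers and cap above 3 N and horizontal distance between the grasp point and cap_mid below 0.015 m and distance between the grasp point and cap_mid below 0.03 m); the arm keeps its last pose, push and grip.
It fails at once if a bystander (vial, small bottle, petri dish or marker) is moved more than 25 mm (distance of any of vial, bottle_small, petri_dish, marker_black from where it was at the start of the episode above 0.025 m).
It also fails if it takes over 72 s, if anything falls off the work surface, if the arm or the gripper's body presses on something with over 40 N, if the wrist force passes 120 N, or if a joint passes its speed limit or range.

## Working session

There is one attempt and no reset: what is moved stays moved. The work goes in short steps, Python scripts to look and compute and a tool call to move; the robot and the scene stay as the last step left them, time stands still between calls to the robot, and variables do not carry over. Pictures are saved under pics/ and viewed, at most 10 in all, crops included, and the job is handed in when it is done.

Besides the shell and the picture viewer there is one more tool, called as a command line: name --pt "numbers of a row" for each row, then --argument value for the rest. step_arm: Moves the arm, as the interface text tells. Its arguments: {"type":"object","properties":{"targets":{"type":"array"},"force":{"type":"number"}},"required":["targets"]}

```bash
mkdir -p pics; cat > h.py <<'E'
import numpy as np, cv2
from bench import ctrl
def ray(n,uv,z):
    "pixels -> world points on plane z"
    p=ctrl.camera_params(n); K=np.array(p["intrinsics"]); R=cv2.Rodrigues(np.array(p["rvec"],float))[0]; t=np.array(p["tvec"],float).ravel()
    uv=np.atleast_2d(uv).astype(float); c=-R.T@t
    d=(np.linalg.inv(K)@np.c_[uv,np.ones(len(uv))].T).T@R
    return c+d*((z-c[2])/d[:,2])[:,None]
def cloud(n,D):
    p=ctrl.camera_params(n); K=np.array(p["intrinsics"]); R=cv2.Rodrigues(np.array(p["rvec"],float))[0]; t=np.array(p["tvec"],float).ravel()
    v,u=np.mgrid[:480,:640]; P=np.stack([(u-K[0,2])/K[0,0]*D,(v-K[1,2])/K[1,1]*D,D],-1)
    return (P-t)@R
E
python3 - <<'E'
from h import *
for n in("top","scene"):
    I,D=ctrl.get_image(n); cv2.imwrite(f"pics/{n}0.png",I[...,::-1]); np.savez(f"{n}0.npz",I=I,D=D)
    p=ctrl.camera_params(n); print(n,p)
s=ctrl.get_state(); print(s)
E
```

```text
top {'intrinsics': array([[489.72465337,   0.        , 314.73177509],
       [  0.        , 489.72465337, 231.08615642],
       [  0.        ,   0.        ,   1.        ]]), 'rvec': array([ 2.14729074, -2.14081579,  0.21221215]), 'tvec': array([-0.15412978,  0.56214967,  0.94347935])}
scene {'intrinsics': array([[581.90878725,   0.        , 321.76413208],
       [  0.        , 581.90878725, 234.29071583],
       [  0.        ,   0.        ,   1.        ]]), 'rvec': array([ 0.760369  , -2.34052428,  1.3932524 ]), 'tvec': array([0.36212847, 0.30041882, 0.62344988])}
{'time': 0.1, 'joint_positions': array([ 1.1971156 ,  0.32171924, -0.07008454,  1.45156479,  0.02258413,
        1.37081172, -0.05688699]), 'qd': array([ 5.76225426e-05, -1.23461291e-03,  8.18788489e-04, -3.13966307e-03,
       -5.65544140e-04, -7.82431961e-04,  4.57345862e-04]), 'joint_torque': array([-1.04899464e-03, -4.92571378e+01, -4.06471314e-01, -3.13397884e+01,
       -6.43320079e-02,  3.94832273e-02,  6.61102217e-05]), 'position': array([ 0.24556974, -0.60131517,  0.24028419]), 'tool_rot': array([-3.08107833e+00, -6.05052164e-01,  6.41281850e-04]), 'ft_force': array([-0.39735455, -0.33243099,  0.26180487]), 'torque': array([-0.04629854,  0.01414003, -0.00257023]), 'grip_force': 0.0, 'grip_width': 1.0021449048331774}
```

View pics/top0.png

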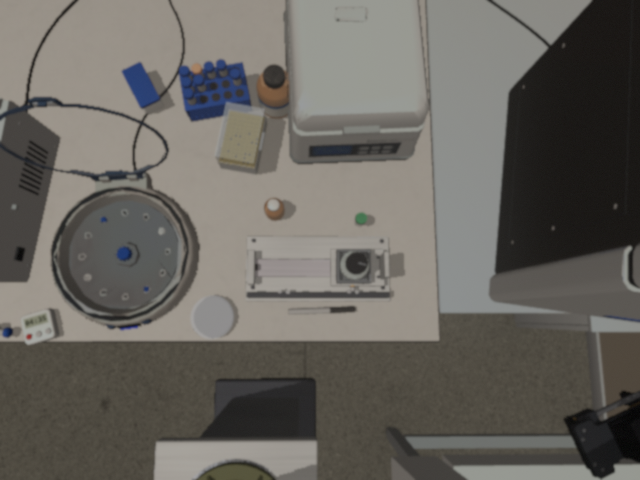

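View pics/scene0.png

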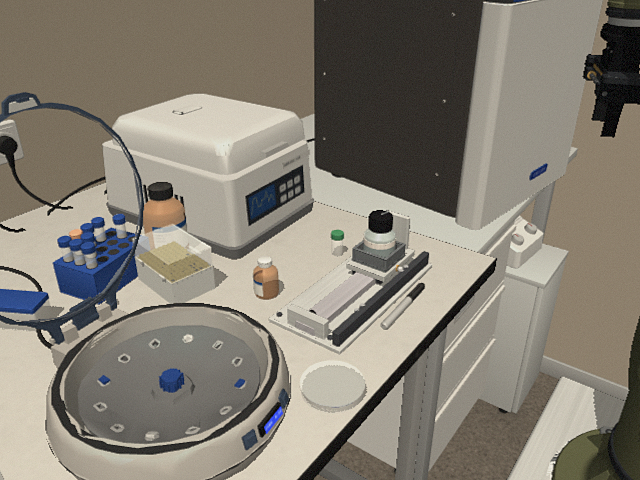

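The top view shows the slide spanning about px (248–390, 237–297), with +y to the left. The carrier is at the right end: cap at (355,264), tab at (397,264). The vial is at (361,218), the small bottle at (274,208), the dish at (213,316) and the marker at (322,310). A cabinet stands to the right.

```bash
python3 - <<'E'
from h import *
d=np.load("top0.npz"); I,D=d["I"],d["D"]; P=cloud("top",D)
c=I[195:330,185:425]; cv2.imwrite("pics/crop0.png",cv2.resize(c,None,fx=3.3,fy=3.3,interpolation=cv2.INTER_CUBIC)[...,::-1])
z=P[...,2]; ok=D>0
def rep(name,m,vs,us):
    M=np.zeros_like(ok); M[vs,us]=True; M&=m&ok
    M=M.astype(np.uint8); q=P[M>0]; 
    if len(q)<3: print(name,len(q)); return
    r=cv2.minAreaRect((q[:,:2]*1000).astype(np.float32)); print(name,len(q),"c",np.round(r[0],1),np.round(r[1],1),round(r[2],1),"med",np.round(np.median(q,0)*1000,1),"z95",np.percentile(z[M>0],95).round(4))
S=slice
rep("bench",ok,S(225,232),S(290,330))
rep("cap",z>.105,S(235,295),S(330,378))
rep("tab",(z>.085),S(235,295),S(383,420))
rep("slideall",z>.004,S(230,302),S(240,396))
rep("bar",(z>.024)&(z<.04),S(282,302),S(240,396))
rep("stop",(z>.03)&(z<.045),S(235,292),S(240,262))
rep("vial",z>.02,S(205,230),S(350,374)); rep("small",z>.02,S(192,224),S(260,290))
rep("dish",z>.008,S(290,340),S(190,240)); rep("marker",z>.006,S(302,318),S(284,362))
rep("fuge",z>.1,S(60,170),S(285,440)); rep("box",z>.02,S(95,180),S(215,270)); 
rep("cab",z>.05,S(0,330),S(440,640));
rep("cab2",z>.3,S(0,330),S(440,640))
print(np.round(P[[100,200,280,300],[510,503,497,520]],3))
s=np.load("scene0.npz"); Q=cloud("scene",s["D"])
for u,v in((380,214),(400,216),(409,222),(398,240),(380,220)): print((u,v),Q[v,u].round(4))
E
```

```text
bench 279 c [ 578.  -142.6] [83.4 14.5] 89.9 med [ 578.1 -141.6   -0.6] z95 0.003
cap 383 c [ 490.6 -228.2] [40.3 39.9] 38.1 med [ 490.5 -227.8  119.2] z95 0.122
tab 152 c [ 490.6 -288.4] [48.3 11. ] 1.8 med [ 490.7 -287.5   96.5] z95 0.1
slideall 9173 c [ 498.2 -161.5] [149.7 326.8] 0.1 med [ 485.4 -158.3   19. ] z95 0.0971
bar 1105 c [ 445.7 -159.2] [ 30.7 290.1] 0.2 med [ 436.9 -186.4   31.8] z95 0.0353
stop 269 c [490.8 -24.7] [69.4 18.7] 1.2 med [490.4 -23.   37.3] z95 0.0405
vial 127 c [ 590.4 -246.6] [22.3 23. ] 0.7 med [ 589.2 -245.7   45.7] z95 0.0487
small 357 c [611.7 -67.3] [40.5 40.1] 0.5 med [607.7 -68.8  50.1] z95 0.0688
dish 1508 c [390.   56.3] [86.  87.9] 0.6 med [390.7  55.9  14.8] z95 0.0178
marker 409 c [ 404.3 -166.8] [ 12.7 136.4] 1.8 med [ 404.9 -166.6   11.8] z95 0.0156
fuge 12052 c [ 811.1 -223.2] [190.1 263.6] 1.3 med [ 761.7 -221.6  222.6] z95 0.2282
box 3312 c [782.1  12. ] [123.7 161.1] 79.8 med [7.634e+02 4.000e-01 8.070e+01] z95 0.0845
cab 36410 c [ 603.9 -589.3] [560.  238.5] 20.5 med [ 615.9 -558.9  303.1] z95 0.4324
cab2 18525 c [ 654.3 -562.6] [493.1  99.8] 3.2 med [ 609.6 -556.3  379.8] z95 0.4386
[[ 0.87  -0.591  0.011]
 [ 0.64  -0.56   0.011]
 [ 0.466 -0.529  0.026]
 [ 0.423 -0.539  0.105]]
(380, 214) [ 0.4927 -0.2303  0.1217]
(400, 216) [ 0.4846 -0.288   0.0968]
(409, 222) [ 0.4678 -0.2915  0.0886]
(398, 240) [ 0.4832 -0.2846  0.0502]
(380, 220) [ 0.4823 -0.213   0.1206]
```

View pics/crop0.png

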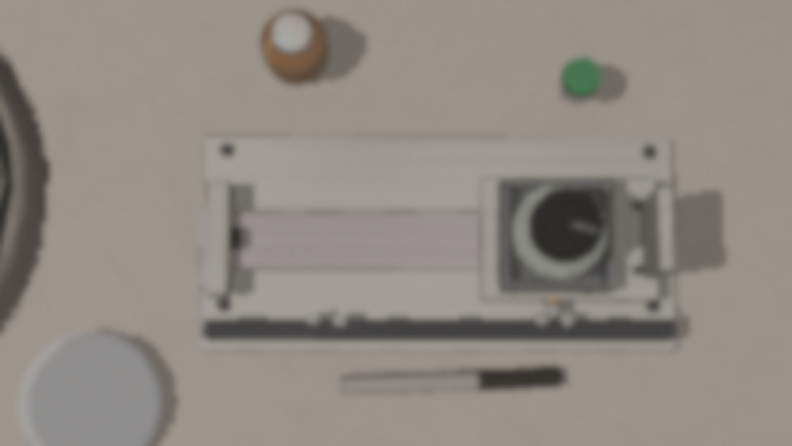

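step_arm --pt "1.1 3.9 0 0 0 7 0" --pt "1.1 3.9 0 0 0 7 0" --pt "1.1 3.9 0 0 0 7 0" --pt "1.1 3.9 0 0 0 7 0" --pt "1.1 3.9 0 0 0 7 0"

```text
time: 0.52
position: [0.3008, -0.4046, 0.2407]
tool_rot: [-2.753, -1.512, 0.0]
ft_force: [1.3, 0.3, 0.5]
grip_width: 0.71
grip_force: 0.0
```

step_arm --pt "3.7 0.8 0 0 0 7 0" --pt "3.7 0.8 0 0 0 7 0" --pt "3.7 0.8 0 0 0 7 0" --pt "3.7 0.8 0 0 0 7 0" --pt "3.7 0.8 0 0 0 5 0"

```text
time: 0.93
position: [0.4871, -0.3661, 0.2411]
tool_rot: [-2.211, -2.232, 0.0]
ft_force: [0.5, -0.7, 0.2]
grip_width: 0.327
grip_force: 0.0
```

step_arm --pt "0 0 0 0 0 0 0" --pt "0 0 0 0 0 0 0" --pt "0 0 0 0 0 0 0" --pt "0 0 0 0 0 0 0" --pt "0 0 0 0 0 0 0"

```text
time: 1.35
position: [0.4842, -0.368, 0.2414]
tool_rot: [2.22, 2.222, -0.002]
ft_force: [1.0, -0.7, -0.4]
grip_width: 0.018
grip_force: 0.0
```

step_arm --pt "0.2 0 -3 0 0 0 0" --pt "0.2 0 -3 0 0 0 0" --pt "0.2 0 -3 0 0 0 0" --pt "0 0 -3 0 0 0 0" --pt "0 0 -3 0 0 0 0"

```text
time: 1.77
position: [0.4907, -0.3678, 0.0905]
tool_rot: [2.219, 2.222, -0.001]
ft_force: [0.2, -0.2, 0.8]
grip_width: 0.009
grip_force: 0.0
```

step_arm --pt "0 1 0 0 0 0 0" --pt "0 1 0 0 0 0 0" --pt "0 1 0 0 0 0 0" --pt "0 1 0 0 0 0 0" --pt "0 0.5 0 0 0 0 0"

```text
time: 2.18
position: [0.4934, -0.32, 0.0937]
tool_rot: [2.212, 2.226, 0.002]
ft_force: [0.5, 0.3, -0.6]
grip_width: 0.008
grip_force: 0.0
```

step_arm --pt "0 0.5 0 0 0 0 0" --pt "0 0.5 0 0 0 0 0" --pt "0 0.5 0 0 0 0 0" --pt "0 0.5 0 0 0 0 0" --pt "0 0.5 0 0 0 0 0"

```text
time: 2.6
position: [0.492, -0.3013, 0.092]
tool_rot: [2.215, 2.218, -0.005]
ft_force: [1.6, -7.3, -2.6]
grip_width: 0.006
grip_force: 3.6
```

step_arm --pt "0 0.7 0 0 0 0 0" --pt "0 0.7 0 0 0 0 0" --pt "0 0.7 0 0 0 0 0" --pt "0 0.7 0 0 0 0 0" --pt "0 0.7 0 0 0 0 0"

```text
time: 3.02
position: [0.4918, -0.2609, 0.0914]
tool_rot: [2.217, 2.226, -0.0]
ft_force: [1.0, -0.5, 1.0]
grip_width: 0.005
grip_force: 0.8
```

step_arm --pt "0 0.8 0 0 0 0 0" --pt "0 0.8 0 0 0 0 0" --pt "0 0.8 0 0 0 0 0" --pt "0 0.8 0 0 0 0 0" --pt "0 0.8 0 0 0 0 0"

```text
time: 3.43
position: [0.4918, -0.2209, 0.0913]
tool_rot: [2.217, 2.226, -0.0]
ft_force: [0.3, -2.3, 1.3]
grip_width: 0.007
grip_force: 0.9
```

step_arm --pt "0 0.6 0 0 0 0 0" --pt "0 0.6 0 0 0 0 0" --pt "0 0.6 0 0 0 0 0" --pt "0 0.6 0 0 0 0 0" --pt "0 0.4 0 0 0 0 0"

```text
time: 3.85
position: [0.4917, -0.1928, 0.0912]
tool_rot: [-2.216, -2.226, -0.0]
ft_force: [-0.1, -2.1, 1.5]
grip_width: 0.007
grip_force: 0.7
```

step_arm --pt "0 0.3 0 0 0 0 0" --pt "0 0.3 0 0 0 0 0" --pt "0 0.3 0 0 0 0 0" --pt "0 0.3 0 0 0 0 0" --pt "0 0.3 0 0 0 0 0"

```text
time: 4.27
position: [0.4917, -0.1798, 0.0913]
tool_rot: [2.216, 2.224, -0.002]
ft_force: [1.4, -7.9, -1.6]
grip_width: 0.007
grip_force: 4.4
```

step_arm --pt "0 0.3 0 0 0 0 0" --pt "0 0.2 0 0 0 0 0" --pt "0 0.2 0 0 0 0 0" --pt "0 0.2 0 0 0 0 0" --pt "0 0.2 0 0 0 0 0"

```text
time: 4.68
position: [0.4917, -0.1673, 0.0912]
tool_rot: [-2.217, -2.225, -0.0]
ft_force: [0.6, -1.4, 0.4]
grip_width: 0.005
grip_force: 0.7
```

step_arm --pt "0 0.2 0 0 0 0 0" --pt "0 0 0 0 0 0 0" --pt "0 0 0 0 0 0 0" --pt "0 0 0 0 0 0 0" --pt "0 0 0 0 0 0 0"

```text
time: 5.1
position: [0.4917, -0.1653, 0.0911]
tool_rot: [-2.216, -2.226, -0.0]
ft_force: [0.4, 0.7, 0.1]
grip_width: 0.005
grip_force: 0.0
```

```bash
cat > m.py <<'E'
from h import *
def caploc():
    I,D=ctrl.get_image("top"); P=cloud("top",D); z=P[...,2]
    for n,lo,hi,y0,y1 in(("cap",.105,.13,-.25,-.02),("tab",.085,.104,-.35,-.10)):
        q=P[(z>lo)&(z<hi)&(abs(P[...,0]-.49)<.045)&(P[...,1]>y0)&(P[...,1]<y1)&(D>0)]
        if len(q)>5: r=cv2.minAreaRect((q[:,:2]*1000).astype(np.float32)); print(n,len(q),np.round(r[0],1),np.round(r[1],1),np.median(q,0).round(4))
    return I
if __name__=="__main__": caploc(); print(ctrl.get_state()["position"])
E
python3 m.py
```

```text
cap 370 [491.  -85.8] [40.8 37.7] [ 0.4901 -0.0861  0.1194]
tab 11 [ 489.8 -103. ] [ 4.3 42.6] [ 0.5029 -0.1017  0.0879]
[ 0.49170529 -0.16542169  0.09117765]
```

step_arm --pt "0 -1.5 0 0 0 0 0" --pt "0 -1.5 0 0 0 0 0" --pt "0 0 3.5 0 0 0 0.3" --pt "0 0 3.5 0 0 0 0.7" --pt "0 0 3 0 0 0 0.7"

```text
time: 5.57
position: [0.4917, -0.1958, 0.1928]
tool_rot: [-2.217, -2.225, -0.001]
ft_force: [-0.3, -0.1, 0.1]
grip_width: 0.155
grip_force: 0.0
```

step_arm --pt "0 2.7 0 0 0 0 0.7" --pt "0 2.7 0 0 0 0 0.7" --pt "0 2.7 0 0 0 0 0.7" --pt "0 2.7 0 0 0 0 0.7" --pt "0 0 0 0 0 0 0.7"

```text
time: 5.98
position: [0.492, -0.0811, 0.1917]
tool_rot: [-2.207, -2.234, -0.003]
ft_force: [0.8, 0.2, 0.9]
grip_width: 0.526
grip_force: 0.0
```

step_arm --pt "0 0 0 0 0 0 0.7" --pt "0 0 0 0 0 0 0.7" --pt "0 0 0 0 0 0 0.7" --pt "0 0 0 0 0 0 0.7" --pt "0 0 0 0 0 0 0.7"

```text
time: 6.4
position: [0.4917, -0.0888, 0.1911]
tool_rot: [-2.219, -2.223, 0.0]
ft_force: [-0.5, 0.4, 0.3]
grip_width: 0.702
grip_force: 0.0
```

```bash
python3 - <<'E'
from m import *
s=ctrl.get_state(); print(s["joint_positions"].round(3),s["position"].round(4),s["tool_rot"].round(3))
caploc()
I,D=ctrl.get_image("wrist"); cv2.imwrite("pics/w1.png",I[...,::-1]); print(ctrl.camera_params("wrist"))
np.savez("w1.npz",I=I,D=D,p=s["position"],r=s["tool_rot"])
E
```

```text
[ 0.676  0.062 -0.566  1.866  0.035  1.223  0.101] [ 0.4917 -0.0888  0.1911] [-2.219 -2.223  0.   ]
tab 153 [ 491. -147.] [49.8  9.7] [ 0.4907 -0.1461  0.0964]
{'intrinsics': array([[396.85171611,   0.        , 321.60997041],
       [  0.        , 396.85171611, 241.86188822],
       [  0.        ,   0.        ,   1.        ]]), 'hand_eye': array([[ 5.98310119e-04, -9.59709378e-01, -2.80993865e-01,
         7.71125717e-02],
       [ 9.99999341e-01,  2.98809546e-04,  1.10870535e-03,
        -8.35101162e-05],
       [-9.80071274e-04, -2.80994343e-01,  9.59708924e-01,
        -1.44311944e-01],
       [ 0.00000000e+00,  0.00000000e+00,  0.00000000e+00,
         1.00000000e+00]])}
```

View pics/w1.png

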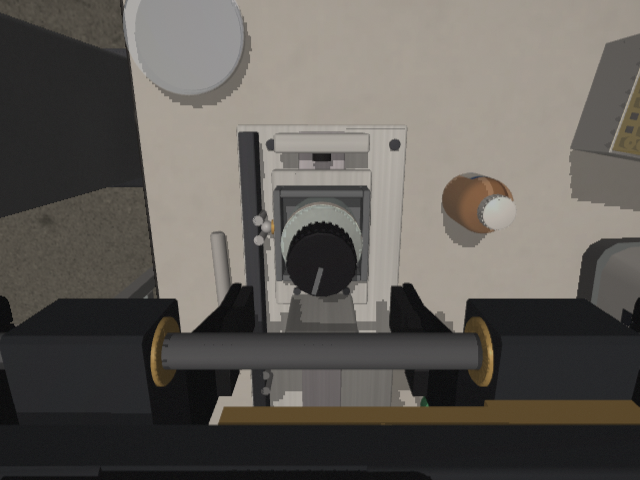

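The wrist view shows the cap centred at about (322,260), with its rib pointing to about (316,290), under the open fingers. The carrier's plunger sits between the detent pins at (262,226). Next I lower and grip.

step_arm --pt "-0.1 0.2 -2 0 0 0 0.7" --pt "0 0 -2 0 0 0 0.7" --pt "0 0 -2 0 0 0 0.7" --pt "0 0 -1 0 0 0 0.7" --pt "0 0 -0.7 0 0 0 0.7"

```text
time: 6.92
position: [0.49, -0.0858, 0.1129]
tool_rot: [-2.216, -2.224, 0.001]
ft_force: [0.1, -0.3, 0.2]
grip_width: 0.7
grip_force: 0.0
```

step_arm --pt "0 0 0 0 0 0 0.7" --pt "0 0 0 0 0 0 0.7" --pt "0 0 0 0 0 0 0.3" --pt "0 0 0 0 0 0 0.3" --pt "0 0 0 0 0 0 0.3" --force 25

```text
time: 7.33
position: [0.4914, -0.0859, 0.1152]
tool_rot: [2.216, 2.224, 0.001]
ft_force: [-0.9, 0.2, 0.3]
grip_width: 0.558
grip_force: 0.0
```

step_arm --pt "0 0 0 0 0 0 0.3" --pt "0 0 0 0 0 0 0.3" --pt "0 0 0 0 0 0 0.3" --pt "0 0 0 0 0 0 0.3" --pt "0 0 0 0 0 0 0.3"

```text
time: 7.75
position: [0.4914, -0.0859, 0.1148]
tool_rot: [2.216, 2.225, 0.001]
ft_force: [1.5, 0.1, 1.6]
grip_width: 0.452
grip_force: 25.0
```

```bash
cat > s.py <<'E'
from bench import ctrl
from scipy.spatial.transform import Rotation as R
import numpy as np
s=ctrl.get_state(); x=R.from_rotvec(s["tool_rot"]).as_matrix()[:,0]
print("t",s["time"],"yaw",np.degrees(np.arctan2(x[1],x[0])).round(1),"q7",s["joint_positions"][6].round(3),"tau",s["torque"].round(3),"F",s["ft_force"].round(1),"p",s["position"].round(4),"grip",s["grip_width"],s["grip_force"])
E
python3 s.py
```

```text
t 7.75 yaw 90.2 q7 0.053 tau [-0.053 -0.431  0.026] F [1.5 0.1 1.6] p [ 0.4914 -0.0859  0.1148] grip 0.45154823496709423 24.998719599097967
```

step_arm --pt "0 0 0 0 0 -6 0.3" --pt "0 0 0 0 0 -6 0.3" --pt "0 0 0 0 0 -6 0.3" --pt "0 0 0 0 0 -6 0.3" --pt "0 0 0 0 0 -6 0.3"

```text
time: 8.17
position: [0.4926, -0.0862, 0.1147]
tool_rot: [2.719, 1.568, 0.005]
ft_force: [6.0, -1.3, -3.0]
grip_width: 0.452
grip_force: 25.0
```

```bash
python3 s.py
```

```text
t 8.1667 yaw 59.9 q7 -0.469 tau [-0.352 -1.377  0.091] F [ 6.  -1.3 -3. ] p [ 0.4926 -0.0862  0.1147] grip 0.4516660380126365 24.99243825674057
```

step_arm --pt "0 0 0 0 0 -5 0.3" --pt "0 0 0 0 0 -5 0.3" --pt "0 0 0 0 0 -5 0.3" --pt "0 0 0 0 0 -5 0.3" --pt "0 0 0 0 0 -5 0.3"

```text
time: 8.58
position: [0.4934, -0.0868, 0.1146]
tool_rot: [2.993, 0.943, 0.009]
ft_force: [8.8, -2.5, -5.9]
grip_width: 0.452
grip_force: 25.0
```

```bash
python3 s.py
```

```text
t 8.5833 yaw 35.0 q7 -0.9 tau [-0.656 -1.855  0.114] F [ 8.8 -2.5 -5.9] p [ 0.4934 -0.0868  0.1146] grip 0.4519321237865366 24.993951078504324
```

step_arm --pt "0.1 0 0 0 0 -4 0.3" --pt "0.1 0 0 0 0 -4 0.3" --pt "0 0 0 0 0 -3 0.3" --pt "0 0 0 0 0 -3 0.3" --pt "0 0 0 0 0 -3 0.3"

```text
time: 9.0
position: [0.4939, -0.0873, 0.1143]
tool_rot: [3.1, 0.492, 0.004]
ft_force: [4.5, -3.8, -2.4]
grip_width: 0.455
grip_force: 25.0
```

```bash
python3 s.py
```

```text
t 9.0 yaw 18.0 q7 -1.194 tau [-0.765 -1.026  0.121] F [ 4.5 -3.8 -2.4] p [ 0.4939 -0.0873  0.1143] grip 0.4553405493799836 24.996733996085823
```

step_arm --pt "0 0 0 0 0 -2 0.3" --pt "0 0 0 0 0 -2 0.3" --pt "0 0 0 0 0 -2 0.3" --pt "0 0 0 0 0 -1 0.3" --pt "0 0 0 0 0 -1 0.3"

```text
time: 9.42
position: [0.4938, -0.0876, 0.1143]
tool_rot: [3.126, 0.28, 0.004]
ft_force: [4.6, -4.6, -1.6]
grip_width: 0.455
grip_force: 25.0
```

```bash
python3 s.py
```

```text
t 9.4167 yaw 10.2 q7 -1.329 tau [-0.976 -0.853  0.473] F [ 4.6 -4.6 -1.6] p [ 0.4938 -0.0876  0.1143] grip 0.45506821968084926 24.99968851916492
```

step_arm --pt "0 0 0 0 0 -2 0.3" --pt "0 0 0 0 0 -2 0.3" --pt "0 0 0 0 0 -2 0.3" --pt "0 0 0 0 0 0 0.3" --pt "0 0 0 0 0 0 0.3" --force 40

```text
time: 9.83
position: [0.4938, -0.0878, 0.1144]
tool_rot: [3.136, 0.118, 0.004]
ft_force: [4.8, -4.5, -2.4]
grip_width: 0.451
grip_force: 40.0
```

```bash
python3 s.py; python3 - <<'E'
from h import *
s=ctrl.get_state()
I,D=ctrl.get_image("wrist"); cv2.imwrite("pics/w2.png",I[...,::-1])
E
```

```text
t 9.8333 yaw 4.3 q7 -1.432 tau [-1.023 -0.871  0.741] F [ 4.8 -4.5 -2.4] p [ 0.4938 -0.0878  0.1144] grip 0.4513970580323386 39.9993481580168
```

View pics/w2.png

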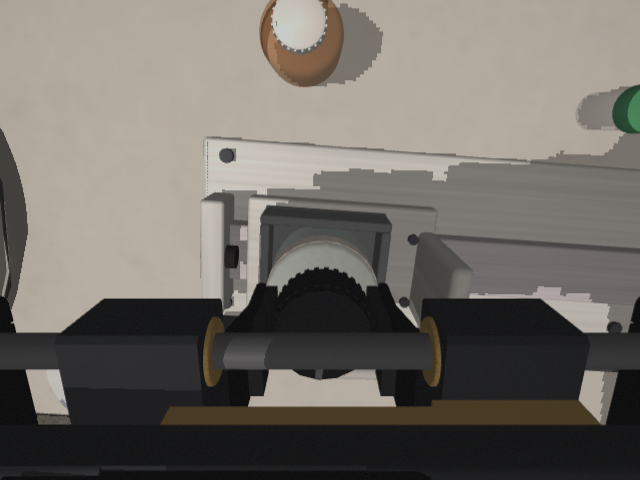

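In this view the rib is at (320,373), pointing along slide −x. That matches the bottomed-out angle, and the torque has risen to 0.74 N·m. Next I back off a quarter turn.

step_arm --pt "0 0 0 0 0 6 0.3" --pt "0 0 0 0 0 6 0.3" --pt "0 0 0 0 0 6 0.3" --pt "0 0 0 0 0 6 0.3" --pt "-0.1 0 0 0 0 6 0.3"

```text
time: 10.3
position: [0.4933, -0.0868, 0.1147]
tool_rot: [2.998, 0.93, 0.005]
ft_force: [5.3, -1.1, -2.5]
grip_width: 0.449
grip_force: 40.0
```

```bash
python3 s.py
```

```text
t 10.3 yaw 34.5 q7 -0.909 tau [-0.429 -1.287 -0.106] F [ 5.3 -1.1 -2.5] p [ 0.4933 -0.0868  0.1147] grip 0.44896241769614553 39.997988445684314
```

step_arm --pt "0 0 0 0 0 6 0.3" --pt "0 0 0 0 0 6 0.3" --pt "0 0 0 0 0 6 0.3" --pt "0 0 0 0 0 6 0.3" --pt "0 0 0 0 0 6 0.3"

```text
time: 10.72
position: [0.4925, -0.0861, 0.1148]
tool_rot: [2.656, 1.675, 0.002]
ft_force: [1.3, -0.6, 2.3]
grip_width: 0.449
grip_force: 40.0
```

step_arm --pt "-0.1 0 0.1 0 0 6 0.3" --pt "0 0 0 0 0 6 0.3" --pt "0 0 0 0 0 6 0.3" --pt "0 0 0 0 0 6 0.3" --pt "0 0 0 0 0 6 0.3"

```text
time: 11.13
position: [0.4913, -0.0858, 0.1153]
tool_rot: [2.132, 2.306, 0.001]
ft_force: [1.5, 0.5, -0.2]
grip_width: 0.45
grip_force: 40.0
```

step_arm --pt "0 0 0 0 0 0 0.3" --pt "0 0 0 0 0 0 0.3" --pt "0 0 0 0 0 0 0.3" --pt "0 0 0 0 0 0 0.3" --pt "0 0 0 0 0 0 0.3"

```text
time: 11.55
position: [0.4913, -0.0859, 0.1153]
tool_rot: [2.139, 2.3, 0.001]
ft_force: [5.3, -1.0, -1.5]
grip_width: 0.455
grip_force: 40.0
```

```bash
python3 s.py; python3 - <<'E'
from m import *
I=caploc()
W,D=ctrl.get_image("wrist"); S,D=ctrl.get_image("scene")
a=cv2.resize(W[220:420,220:420],(400,400),interpolation=cv2.INTER_CUBIC); b=cv2.resize(S[170:310,250:430],(390,400),interpolation=cv2.INTER_CUBIC)
cv2.imwrite("pics/w3.png",np.hstack([a,b[:,:390]])[...,::-1])
E
```

```text
t 11.55 yaw 94.2 q7 0.122 tau [-0.147 -1.152 -0.008] F [ 5.3 -1.  -1.5] p [ 0.4913 -0.0859  0.1153] grip 0.4551859470545319 39.999452233314514
tab 129 [ 490.9 -146.1] [49.7  7.8] [ 0.4905 -0.146   0.0968]
```

View pics/w3.png

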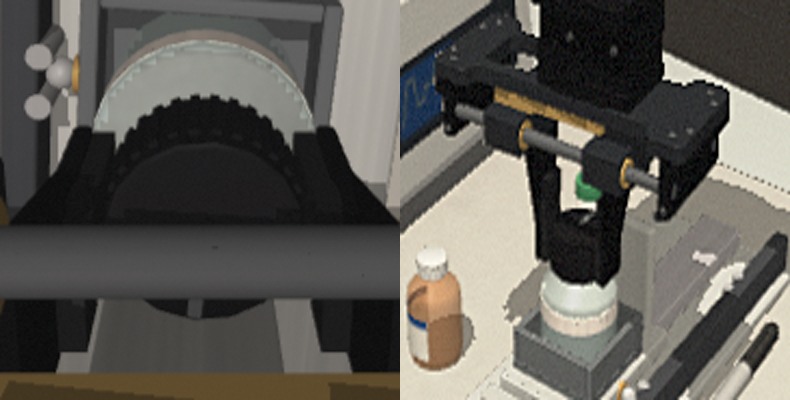

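The rib again sits straight down in the tool view (crop, about (195,308)), so the cap followed the full 90° back-off. The plunger is still between the capping pins and the bystanders stand untouched, so I'm handing in.

```bash
python3 -c "
from bench import ctrl
print(ctrl.close_job())"
```

```text
the job is handed in; nothing more can be done
None
```

I pushed the carrier into the capping detent, screwed the cap on until it bottomed out, backed it off 90°, and handed the job in with the cap still gripped at 40 N; no verdict was returned.

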